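Load the instrument tray into the bench steriliser

ROBOT

A 7-joint arm with a two-finger parallel gripper is mounted at the origin on a cart in front of the work surface, level with it; the furniture and walls round the work are solid. World frame = base frame: x ahead of the robot, y to its left, z up, the work surface at z = 0. Lengths are in m, angles in rad, forces in N, time in s.
With the tool pointing down it reaches from about 0.4 to 0.85 m from the base axis. Payload 4.5 kg.
Tool frame: the origin (TCP) lies midway between the tips of the shut fingers; the grasp point (between the pads) lies 19 mm behind it; z points along the fingers, y is the line along which they close (so a half turn about z gives the same grasp; the last joint's range is limited). The gripper opens to 88 mm and grips with 3 to 60 N. Pads are 18 mm wide; open, the fingers measure 123 mm over their backs; the gripper's body (75 mm by 187 mm) begins 45 mm behind the grasp point.
Start: joints at [-1.152, 0.689, -0.195, 1.565, 0.157, 0.902, -0.215], TCP at [0.235, 0.579, 0.239] pointing down, gripper open.
Joint ranges: [-3.01, 3.01], [-0.46, 2.08], [-1.47, 1.51], [0.13, 2.56], [-1, 4.14], [0.04, 2.09], [-2.66, 2.66]. Speed limits (rad/s): [2.57, 2.57, 3.14, 3.14, 3.14, 3.14, 3.14].

INTERFACE

Orientations are given as a unit quaternion [x, y, z, w].
In Python, from plant import get_state, viewer, workorder gives the robot as it stands. The module is installed in compiled form; this text tells all that it offers.
- The arm moves only by the tool step_arm, never from a script. Its argument "motion" is a list of rows, each an object of numbers: "wx", "wy", "wz": the turn, a rotation vector about the tool's x, y, z each as a share of 180 degrees, from -1 to 1; "dx", "dy", "dz": the shift along the tool's x, y, z each as a share of 8 cm, from -1 to 1; "claw": the finger opening in mm, from 0 to 88.1. A call has 1 to 8 rows; each row is the pose to reach, as a shift and turn from the pose commanded when the call began, along the tool's axes at that moment, turning the shorter way round; what a row does not reach only later rows make up. A row lasts 1/10 s, in which the tool goes at most 50 mm and 8.59 degrees, less where a joint would pass 70% of its speed; a pose out of reach is approached as far as the arm can. A call with a number of a shift or a turn outside -1 to 1 is refused whole. A call with a gripper value outside its range is refused whole. The fingers move at their own pace and stop on an object; "force" is the grip in N (left out, the last holds). Time passes only in rows, so rows that repeat a pose let the fingers close. It gives the time, the measured TCP pose, the force, the opening and the grip force at its end, in the units of the state.
- get_state(): the state, without advancing time (a new reading comes with each control period).
- viewer.snapshot(name): name is "scene" or "top" or "wrist"; returns (picture, depth): 420x560x3 uint8, red, green, blue; 420x560 float32, m along the optical axis (not along the pixel's ray), 0 where there is no reading.
- viewer.calibration(name): a dict with "vfov" (degrees; the focal length in pixels is half the picture's height over the tangent of half this angle, whatever the lens; pixels are square), "cx", "cy" (the principal point, pixels), "dist_coeffs" ([k1, k2, p1, p2, k3] as OpenCV has them; the pictures are not rectified), "extrinsics" (4x4, takes a point from camera to world coordinates). Camera axes: x right, y down, z forward; pixel columns grow to the right and rows downward; lengths in m; the calibration is good to about 2 mm. A picture is of the moment at which its call begins: read the wrist's pose just before it. calibration takes no time and is no camera call; for the wrist camera it gives the pose at the moment of the call.
- workorder.finish_job(): hands the job in; it is judged then, once.
The state is a dict: "clock": time; "q": joint angles; "qd": joint speeds; "joint_torque": joint torques, N m; "tool_pos": TCP position; "eef_rot": TCP orientation; "contact_force": force on the tool from outside, world axes, zero at the start; "moment": the same for the moment, N m; "opening": opening from 0.0 (shut) to 1.0 (fully open); "finger_force": force on a finger pad.
Only numpy, scipy, OpenCV 4.12 (cv2) and the standard library are available. Lean on these libraries where they do the work, as an engineer would, in place of code of your own. Each camera call takes 0.05 s, during which the arm holds its last target. There are 200 camera calls.

TASK

Put the clip tray into the steriliser. Carry it level by its centre handle to the loading deck in front of the hood, end handle towards you, set it down between the guides and let go; then take hold of the end handle, slide the tray in under the hood until it is fully home against the back stop, and let go. Do not disturb the dropper bottle or the cream pot.

Things in the scene. Friction and masses are not known exactly. Their poses are not given: they have to be found in the camera images.
- tray: Loose steel instrument tray, 0.3 to 0.5 kg, with two hair clips fixed in it. Body 100 long (x) x 76 wide (y), walls 20 high; on its -x side a flat tongue, 30 wide, runs out to x = -120. Two upright grey fins are its handles: one in the middle of the body, one on the tongue. Origin: centre of the body's underside; z up. The +x end goes into the hood first.
- centre_handle (a point): Centre handle, a fin 10 thick (y), 36 long (x), top 58 above the tray's underside. The point lies at its middle, 10 below its top, 48 above the underside, at tray x = y = 0. Axes as the tray's. Grasp from above across its thickness; 31 free on each side of it inside the tray, the clips reach 15 above the underside.
- end_handle (a point): End handle on the tongue, a fin 10 thick (y), 24 long (x), top 58 above the tray's underside. The point lies at its middle, 10 below its top, at tray x = -108, y = 0, 48 above the underside. Axes as the tray's.
- steriliser: Fixed white bench unit, open towards the robot. Origin on the worktop below the middle of the hood's mouth; +x points into the hood, z up. The deck's top is 8 above the worktop, 126 wide, from x = -125 to the back. The hood covers x = -3 to 118: inside 86 wide, underside 80 and top 107 above the worktop, back stop face at x = 105.
- mouth (a point): Middle of the hood's mouth on the deck's top (steriliser x = 0, y = 0, z = 8). Axes as the steriliser's. Before it, on the deck, two steel guide rails run from steriliser x = -113 to -1, tops 19 above the worktop; their inner faces are 86 apart at the mouth and widen to 100 at the front.
- home (a point): Point on the deck's top under the hood (steriliser x = 55, y = 0, z = 8) where the tray's origin lies when the tray's body touches the back stop. Axes as the steriliser's.
- dropper: Bystander: brown dropper bottle standing upright, 33 across, 102 high; origin at the centre of its underside.
- cream_pot: Bystander: round white cream pot, 84 across, 27 high; origin at the centre of its underside.

How it is judged:
By the outcome, as a careful person would: the job done as asked, in the order asked, and still so for the second after the job is handed in, with the robot touching nothing.
It also fails if it takes over 48 s, if anything falls off the work surface, if the arm or the gripper's body presses on something with over 40 N, if the wrist force passes 120 N, or if a joint passes its speed limit or range.

## Working session

There is one attempt and no reset: what is moved stays moved. The work goes in short steps, Python scripts to look and compute and a tool call to move; the robot and the scene stay as the last step left them, time stands still between calls to the robot, and variables do not carry over. Pictures are saved under pics/ and viewed, at most 10 in all, crops included, and the job is handed in when it is done.

Besides the shell and the picture viewer there is one more tool, called after ">>>" as name([rows], argument=value, ...), one row to a line, values as JSON. step_arm: Moves the arm, as the interface text tells. Shift numbers are shares of 8 cm and turn numbers shares of 180 degrees, none past 1 either way. Its arguments: {"type":"object","properties":{"motion":{"type":"array","items":{"type":"object","properties":{"wx":{"type":"number","minimum":-1,"maximum":1},"wy":{"type":"number","minimum":-1,"maximum":1},"wz":{"type":"number","minimum":-1,"maximum":1},"dx":{"type":"number","minimum":-1,"maximum":1},"dy":{"type":"number","minimum":-1,"maximum":1},"dz":{"type":"number","minimum":-1,"maximum":1},"claw":{"type":"number"}}}},"force":{"type":"number"}},"required":["motion"]}

```bash
mkdir -p pics
cat > h.py <<'E'
import numpy as np, cv2
from plant import get_state, viewer, workorder
def snap(n,tag):
    c=viewer.calibration(n); p,d=viewer.snapshot(n)
    cv2.imwrite(f'pics/{tag}.png',cv2.cvtColor(p,cv2.COLOR_RGB2BGR)); np.savez(f'pics/{tag}.npz',p=p,d=d,E=c['extrinsics'],c=[c['vfov'],c['cx'],c['cy']],k=c['dist_coeffs'])
def load(tag): return np.load(f'pics/{tag}.npz')
def K(z):
    v,cx,cy=z['c']; f=210/np.tan(np.radians(v)/2); return np.array([[f,0,cx],[0,f,cy],[0,0,1.]])
def rays(z,uv):
    return cv2.undistortPoints(np.array(uv,float).reshape(-1,1,2),K(z),np.array(z['k'],float)).reshape(-1,2)
def world(z,uv,depth):
    r=rays(z,uv); P=np.c_[r,np.ones(len(r))]*np.array(depth).reshape(-1,1)
    return P@z['E'][:3,:3].T+z['E'][:3,3]
def plane(z,uv,h):
    r=rays(z,uv); D=np.c_[r,np.ones(len(r))]@z['E'][:3,:3].T; o=z['E'][:3,3]
    return o+D*((h-o[2])/D[:,2])[:,None]
def cloud(z):
    v,u=np.nonzero(z['d']>0); return world(z,np.c_[u,v],z['d'][v,u]),u,v
E
python3 - <<'E'
from h import *
for n in('scene','top'): 
    snap(n,n+'0'); z=load(n+'0'); print(n,z['E'].round(3),z['c'],z['k'])
s=get_state(); print(s)
E
```

```text
scene [[-0.671 -0.358  0.649  0.083]
 [-0.741  0.334 -0.582  0.26 ]
 [-0.008 -0.872 -0.49   0.478]
 [ 0.     0.     0.     1.   ]] [ 54.66382502 270.91465729 207.70740089] [0.01470314 0.         0.         0.         0.        ]
top [[-0.013 -0.994  0.107  0.522]
 [-1.     0.014  0.007 -0.223]
 [-0.008 -0.107 -0.994  0.937]
 [ 0.     0.     0.     1.   ]] [ 44.86417563 270.43597051 205.36925311] [-0.10523463  0.          0.          0.          0.        ]
{'clock': 0.1, 'q': array([-1.15220776,  0.68992691, -0.1944979 ,  1.56625252,  0.15728637,
        0.9025175 , -0.21511025]), 'qd': array([-0.00231577, -0.00134699, -0.0010652 , -0.00068024,  0.00073628,
       -0.0004638 ,  0.00115421]), 'joint_torque': array([-2.97989165e-03, -5.28506327e+01, -1.27139859e+00, -1.53837436e+01,
       -5.25640044e-02,  1.94594133e-03,  3.66861093e-05]), 'tool_pos': array([0.23443243, 0.57873548, 0.23796963]), 'eef_rot': array([ 1.91188853e-01,  9.81552895e-01, -8.52143227e-04, -1.00253757e-04]), 'contact_force': array([0.31134537, 0.19227807, 0.38511978]), 'moment': array([-0.03193077,  0.05891925, -0.00067203]), 'finger_force': 0.0, 'opening': 0.9967137974815412}
```

View pics/top0.png

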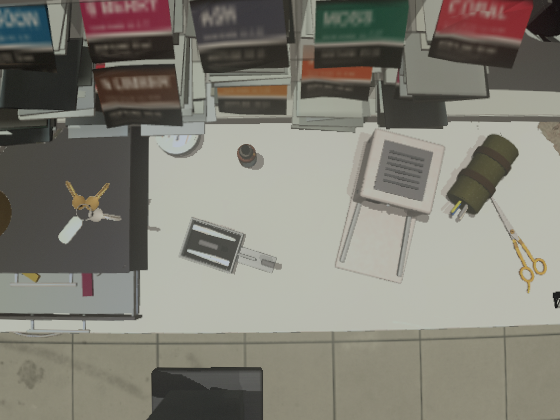

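View pics/scene0.png

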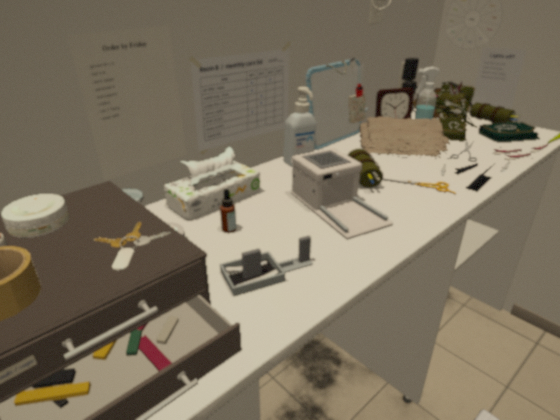

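The top view shows the tray body at about (212,245), with its tongue running to (275,264). The hood is at about (402,170) with its deck at (375,240), the dropper at (247,155) and the cream pot at (178,138). Next I'll enlarge the tray and the steriliser to read their corners.

Run:
```python
from h import *
p=cv2.imread('pics/top0.png')
a=cv2.resize(p[205:285,170:290],None,fx=5,fy=5,interpolation=cv2.INTER_CUBIC)
b=cv2.resize(p[120:290,330:450],None,fx=3.5,fy=3.5,interpolation=cv2.INTER_CUBIC)
b=cv2.resize(b,(420,595)); 
cv2.imwrite('pics/ca.png',a); cv2.imwrite('pics/cb.png',b)
z=load('top0'); P,u,v=cloud(z)
# clusters by height
def box(u0,u1,v0,v1,h0,h1):
    m=(u>=u0)&(u<u1)&(v>=v0)&(v<v1)&(P[:,2]>h0)&(P[:,2]<h1); return P[m]
for n,a in dict(cfin=(180,245,215,275,.045,.075),efin=(240,290,240,285,.03,.075),wall=(175,250,210,280,.014,.026),hoodtop=(350,450,120,220,.095,.12),deck=(330,420,205,290,.004,.0125),rails=(330,425,200,290,.0145,.025),drop=(230,265,135,175,.03,.12),pot=(150,205,125,165,.015,.04)).items():
    Q=box(*a); 
    if len(Q)<3: print(n,len(Q)); continue
    c,(w,h),an=cv2.minAreaRect((Q[:,:2]*1000).astype(np.float32))
    print(n,len(Q),Q.mean(0).round(4),'rect',np.round(c,1),round(w,1),round(h,1),round(an,1),'z',Q[:,2].min().round(3),Q[:,2].max().round(3))
# obstacles map: max height coarse grid
gx=np.arange(.3,.9,.05); gy=np.arange(-.55,.25,.05)
for x in gx: print(round(x,2),[ (lambda m:int(1000*P[m,2].max()) if m.any() else -1)((abs(P[:,0]-x)<.025)&(abs(P[:,1]-y)<.025)) for y in gy])
print(gy.round(2))
```

```text
cfin 120 [ 0.5502 -0.109   0.0573] rect [ 550.5 -108.1] 36.1 9.9 71.0 z 0.05 0.061
efin 77 [ 0.5164 -0.2111  0.0576] rect [ 516.5 -210.8] 23.4 9.6 72.9 z 0.035 0.061
wall 560 [ 0.5499 -0.1099  0.0189] rect [ 546.8 -118.9] 123.6 76.4 71.7 z 0.014 0.025
hoodtop 5207 [ 0.6661 -0.4376  0.1044] rect [ 666.7 -439.4] 126.2 124.0 74.4 z 0.095 0.111
deck 4129 [ 0.553  -0.4089  0.0078] rect [ 546.3 -402.5] 164.7 152.1 84.1 z 0.004 0.012
rails 591 [ 0.5583 -0.4116  0.0185] rect [ 560.8 -411.9] 116.5 119.0 75.2 z 0.015 0.025
drop 324 [ 0.7056 -0.1767  0.0687] rect [ 709.4 -175.6] 32.6 32.9 79.8 z 0.03 0.103
pot 691 [ 0.7369 -0.0476  0.0272] rect [735.  -46.4] 36.7 80.8 0.1 z 0.015 0.033
0.3 [-812, -1, -1, -813, -811, -816, -1, -808, -1, -809, -810, -1, -1, -817, -811, -811]
0.35 [-1, -1, -1, -1, -1, -1, -1, -1, -1, -1, -1, -1, -1, -1, -1, -91]
0.4 [4, 4, 4, 4, 5, 4, 4, 4, 4, 4, 4, 65, 66, 67, 66, 66]
0.45 [6, 5, 5, 4, 4, 5, 6, 6, 6, 5, 4, 69, 67, 67, 68, 67]
0.5 [4, 4, 23, 14, 21, 6, 5, 61, 23, 23, 21, 137, 139, 139, 139, 138]
0.55 [4, 10, 21, 13, 23, 5, 6, 16, 57, 60, 24, 139, 139, 141, 139, 154]
0.6 [65, 107, 108, 107, 629, 629, 4, 5, 646, 645, 632, 540, 143, 144, 139, 172]
0.65 [64, 514, 607, 632, 696, 693, 694, 690, 697, 728, 686, 546, 143, 140, 139, 158]
0.7 [54, 528, 611, 614, 4, 5, 654, 103, 657, 5, 32, 138, 139, 140, 147, 154]
0.75 [3, 5, 106, 107, 4, 6, 5, 60, 60, 30, 31, 137, -1, 150, 157, -1]
0.8 [2, -1, -1, 3, -1, -1, 3, 3, 3, 4, -1, -1, -1, -1, -1, -1]
0.85 [-1, -1, -1, -1, -1, -1, -1, -1, -1, -1, -1, -1, -1, -1, -1, -1]
0.9 [-1, -1, -1, -1, -1, -1, -1, -1, -1, -1, -1, -1, -1, -1, -1, -1]
[-0.55 -0.5  -0.45 -0.4  -0.35 -0.3  -0.25 -0.2  -0.15 -0.1  -0.05  0.
  0.05  0.1   0.15  0.2 ]
```

View pics/ca.png

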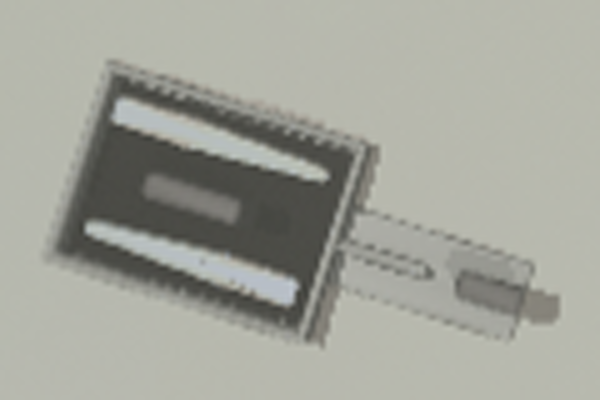

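View pics/cb.png

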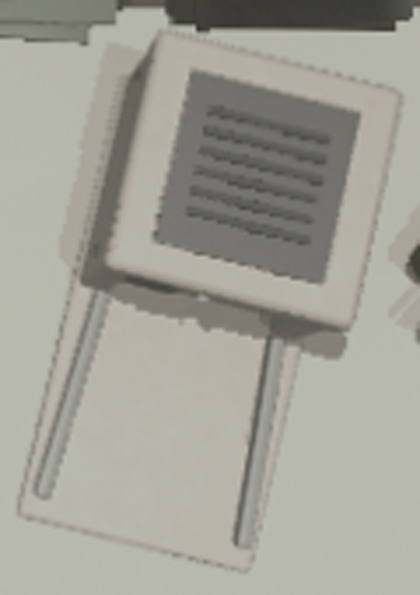

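The tray crop shows its centre fin at about (190,197) and the end fin at about (490,290). The steriliser crop shows hood-top corners at about (105,265), (350,328), (402,95) and (160,32). The deck's front corners are at (20,515) and (250,570), and the rails' front ends at (42,495) and (243,545).

Run:
```python
from h import *
z=load('top0')
f=lambda L,h:plane(z,[((a+.5)/3.5-.5+330,(b+.5)/3.5-.5+120) for a,b in L],h)[:,:2]*1000
H=f([(105,265),(350,328),(402,95),(160,32)],.107); D=f([(20,515),(250,570)],.008); R=f([(42,495),(103,293),(243,545),(277,342)],.019)
print(H.round(1),D.round(1),R.round(1))
an=lambda d:np.degrees(np.arctan2(d[1],d[0])).round(2)
print('hood side',an(H[3]-H[0]),an(H[2]-H[1]),'front-90',an(H[0]-H[1])-90,an(H[3]-H[2])-90,'deck',an(D[0]-D[1])-90, [np.linalg.norm(H[i]-H[i-1]).round(1) for i in range(4)],np.linalg.norm(D[0]-D[1]))
print('rails',an(R[1]-R[0]),an(R[3]-R[2]))
# depth-based fit of the hood top with edges
P,u,v=cloud(z)
def fit(m):
    Q=P[m]; c,(w,h),a=cv2.minAreaRect((Q[:,:2]*1000).astype(np.float32)); return np.round(c,1),round(w,1),round(h,1),round(a,2)
print(fit((u>345)&(u<450)&(v>125)&(v<220)&(P[:,2]>.1)&(P[:,2]<.113)))
for yaw in(-14.5,-15,-15.5,-16):
    t=np.radians(yaw); X=np.array([np.cos(t),np.sin(t)]);Y=np.array([-X[1],X[0]])
    # frame estimates
    print(yaw,'hood s-origin',(H.mean(0)-57.5*X).round(1),'deck',(D.mean(0)+125*X).round(1), 'rail front y:',((R-(D.mean(0)+125*X))@Y).round(1),((R-(D.mean(0)+125*X))@X).round(1))
```

```text
[[ 625.9 -364.9]
 [ 594.4 -480.5]
 [ 706.2 -511.6]
 [ 738.  -395.4]] [[ 508.1 -333.6]
 [ 477.4 -453. ]] [[ 518.3 -343.8]
 [ 622.2 -378.4]
 [ 490.8 -447.1]
 [ 595.3 -468.8]]
hood side -15.2 -15.55 front-90 -15.25 -15.290000000000006 deck -14.400000000000006 [np.float64(116.2), np.float64(119.8), np.float64(116.1), np.float64(120.5)] 123.3445551885766
rails -18.41 -11.72
(array([ 666.7, -439. ]), 124.8, 122.5, 74.37)
-14.5 hood s-origin [ 610.4 -423.7] deck [ 613.7 -424.6] rail front y: [ 54.3  46.8 -52.6 -47.4] [-112.7   -3.4 -113.4   -6.8]
-15 hood s-origin [ 610.6 -423.2] deck [ 613.5 -425.6] rail front y: [ 54.4  47.9 -52.5 -46.3] [-113.1   -3.8 -113.    -6.4]
-15.5 hood s-origin [ 610.7 -422.7] deck [ 613.2 -426.7] rail front y: [ 54.5  48.9 -52.4 -45.3] [-113.6   -4.2 -112.5   -6. ]
-16 hood s-origin [ 610.8 -422.2] deck [ 612.9 -427.7] rail front y: [ 54.6  50.  -52.2 -44.3] [-114.1   -4.7 -112.    -5.6]
```

Run:
```python
from h import *
A=[cloud(load(n))[0] for n in('top0','scene0')]; P=np.vstack(A)
m=(P[:,2]>.09)&(P[:,2]<.2)&(P[:,0]>.4)&(P[:,0]<.68)&(P[:,1]>-.1)
print('cab min y',[(round(x,2),P[m&(abs(P[:,0]-x)<.01)][:,1].min().round(3)) for x in(.46,.48,.5,.55,.6,.65) if (m&(abs(P[:,0]-x)<.01)).any()])
m=(P[:,2]>.02)&(P[:,2]<.09)&(P[:,0]>.3)&(P[:,0]<.5)&(P[:,1]>-.06)
print('drawer min y',P[m][:,1].min(),P[m][:,0].min())
for x in np.arange(.2,.65,.05): print(round(x,2),[(lambda q:int(1000*P[q,2].max()) if q.any() else -1)((abs(P[:,0]-x)<.025)&(abs(P[:,1]-y)<.025)&(P[:,2]<.47)) for y in np.arange(0,.65,.05)])
q=A[0];q=q[(q[:,2]>.3)&(q[:,1]>-.55)&(q[:,1]<.05)]; print('shelf stuff x min',q[:,0].min(),'z min',np.percentile(q[:,2],[0,1,5,50]), 'x by y',[(round(y,2),q[abs(q[:,1]-y)<.025][:,0].min().round(3)) for y in np.arange(-.5,.05,.1)])
def R(t): t=np.radians(t); return np.array([[np.cos(t),-np.sin(t)],[np.sin(t),np.cos(t)]])
from scipy.spatial.transform import Rotation as Ro
s=get_state(); r=Ro.from_quat(s['eef_rot']); M=r.as_matrix(); print(M.round(4))
d=np.array([.5505,-.108,.16])-s['tool_pos']; print('shift tool /8cm',(M.T@d/.08).round(3),'heading y',np.degrees(np.arctan2(M[1,1],M[0,1])))
```

```text
cab min y [(0.48, np.float64(0.104)), (0.5, np.float64(0.008)), (0.55, np.float64(0.008)), (0.6, np.float64(0.007)), (0.65, np.float64(0.008))]
drawer min y 0.016787596399422233 0.39430192821115523
0.2 [-809, -809, -807, -810, -806, -805, -807, -806, -802, -809, -806, -807, -805]
0.25 [-810, -809, -807, -809, -806, -808, -811, -807, -809, -803, -809, -808, -802]
0.3 [-1, -1, -817, -811, -811, -1, -1, -816, -809, -813, -1, -808, -1]
0.35 [-1, -1, -1, -1, -91, -88, -88, -1, -1, -1, -1, -1, -1]
0.4 [65, 66, 67, 66, 66, 66, 5, -1, -1, -1, -1, -1, -1]
0.45 [69, 67, 67, 68, 67, 67, 29, -1, -1, -1, -1, -1, -1]
0.5 [137, 139, 139, 139, 138, 135, 119, -1, -1, -1, -1, -1, -1]
0.55 [139, 139, 141, 139, 180, 180, 34, -1, -1, -1, -1, -1, -1]
0.6 [139, 143, 144, 139, 182, -1, -1, -1, -1, -1, -1, -1, -1]
shelf stuff x min 0.6071771023116581 z min [0.50235229 0.51448421 0.52327716 0.63097852] x by y [(np.float64(-0.5), np.float64(0.641)), (np.float64(-0.4), np.float64(0.64)), (np.float64(-0.3), np.float64(0.623)), (np.float64(-0.2), np.float64(0.627)), (np.float64(-0.1), np.float64(0.607)), (np.float64(-0.0), np.float64(0.618))]
[[-9.269e-01  3.753e-01 -5.000e-04]
 [ 3.753e-01  9.269e-01 -1.600e-03]
 [-1.000e-04 -1.700e-03 -1.000e+00]]
shift tool /8cm [-6.884 -6.472  0.987] heading y 67.95564062739605
```

>>> step_arm([
  {"dx":-1,"dy":-0.94,"wz":0.24,"claw":50},
  {"dx":-1,"dy":-0.94,"wz":0.24,"claw":50},
  {"dx":-1,"dy":-0.94,"wz":0.24,"claw":50},
  {"dx":-1,"dy":-0.94,"wz":0.24,"claw":50},
  {"dx":-1,"dy":-0.94,"wz":0.24,"claw":50},
  {"dx":-1,"dy":-0.94,"wz":0.24,"claw":50},
])

```text
$.motion[0]: bad value
```

>>> step_arm([
  {"wx":0,"wy":0,"wz":0.24,"dx":-1,"dy":-0.94,"dz":0,"claw":50},
  {"wx":0,"wy":0,"wz":0.24,"dx":-1,"dy":-0.94,"dz":0,"claw":50},
  {"wx":0,"wy":0,"wz":0.24,"dx":-1,"dy":-0.94,"dz":0,"claw":50},
  {"wx":0,"wy":0,"wz":0.24,"dx":-1,"dy":-0.94,"dz":0,"claw":50},
  {"wx":0,"wy":0,"wz":0.24,"dx":-1,"dy":-0.94,"dz":0,"claw":50},
  {"wx":0,"wy":0,"wz":0.24,"dx":-1,"dy":-0.94,"dz":0,"claw":50},
], force=30)

```text
clock: 0.7
tool_pos: [0.2804, 0.4794, 0.2385]
eef_rot: [0.539, 0.842, -0.0, 0.0]
contact_force: [-0.7, 0.5, -0.5]
opening: 0.569
finger_force: 0.0
```

>>> step_arm([
  {"wx":0,"wy":0,"wz":0.239,"dx":-1,"dy":0,"dz":0,"claw":50},
  {"wx":0,"wy":0,"wz":0.239,"dx":-1,"dy":0,"dz":0,"claw":50},
  {"wx":0,"wy":0,"wz":0.239,"dx":-1,"dy":0,"dz":0,"claw":50},
  {"wx":0,"wy":0,"wz":0.239,"dx":-1,"dy":0,"dz":0,"claw":50},
  {"wx":0,"wy":0,"wz":0.239,"dx":-1,"dy":0,"dz":0,"claw":50},
  {"wx":0,"wy":0,"wz":0.239,"dx":-1,"dy":0,"dz":0,"claw":50},
])

```text
clock: 1.3
tool_pos: [0.3137, 0.4069, 0.2385]
eef_rot: [0.81, 0.587, -0.0, 0.0]
contact_force: [0.4, 0.5, -0.1]
opening: 0.571
finger_force: 0.0
```

>>> step_arm([
  {"wx":0,"wy":0,"wz":0,"dx":-1,"dy":0.93,"dz":0,"claw":50},
  {"wx":0,"wy":0,"wz":0,"dx":-1,"dy":0.93,"dz":0,"claw":50},
  {"wx":0,"wy":0,"wz":0,"dx":-1,"dy":0.93,"dz":0,"claw":50},
])

```text
clock: 1.6
tool_pos: [0.3617, 0.3016, 0.2388]
eef_rot: [0.811, 0.585, -0.001, 0.002]
contact_force: [0.3, 0.6, -0.0]
opening: 0.564
finger_force: 0.0
```

>>> step_arm([
  {"wx":0,"wy":0,"wz":0,"dx":-1,"dy":0.93,"dz":0,"claw":50},
  {"wx":0,"wy":0,"wz":0,"dx":-1,"dy":0.93,"dz":0,"claw":50},
  {"wx":0,"wy":0,"wz":0,"dx":-1,"dy":0.93,"dz":0,"claw":50},
])

```text
clock: 1.9
tool_pos: [0.4072, 0.2027, 0.2389]
eef_rot: [0.811, 0.584, -0.0, 0.001]
contact_force: [-0.1, 0.4, 0.2]
opening: 0.569
finger_force: 0.0
```

>>> step_arm([
  {"wx":0,"wy":0,"wz":0,"dx":-1,"dy":0.93,"dz":0,"claw":50},
  {"wx":0,"wy":0,"wz":0,"dx":-1,"dy":0.93,"dz":0,"claw":50},
  {"wx":0,"wy":0,"wz":0,"dx":-1,"dy":0.93,"dz":0,"claw":50},
])

```text
clock: 2.2
tool_pos: [0.4529, 0.1037, 0.239]
eef_rot: [0.812, 0.584, 0.0, 0.002]
contact_force: [-0.4, -0.1, -0.4]
opening: 0.568
finger_force: 0.0
```

>>> step_arm([
  {"wx":0,"wy":0,"wz":0,"dx":-1,"dy":0.93,"dz":0,"claw":50},
  {"wx":0,"wy":0,"wz":0,"dx":-1,"dy":0.93,"dz":0,"claw":50},
  {"wx":0,"wy":0,"wz":0,"dx":-1,"dy":0.93,"dz":0,"claw":50},
])

```text
clock: 2.5
tool_pos: [0.4985, 0.0044, 0.2389]
eef_rot: [0.812, 0.584, 0.0, 0.002]
contact_force: [0.0, -0.3, 0.8]
opening: 0.568
finger_force: 0.0
```

>>> step_arm([
  {"wx":0,"wy":0,"wz":0,"dx":-1,"dy":0.93,"dz":0,"claw":50},
  {"wx":0,"wy":0,"wz":0,"dx":-1,"dy":0.93,"dz":0,"claw":50},
  {"wx":0,"wy":0,"wz":0,"dx":-1,"dy":0.93,"dz":0,"claw":50},
  {"wx":0,"wy":0,"wz":0,"dx":-1,"dy":0.93,"dz":0,"claw":50},
  {"wx":0,"wy":0,"wz":0,"dx":-1,"dy":0.93,"dz":0,"claw":50},
])

```text
clock: 3.0
tool_pos: [0.5414, -0.0868, 0.2383]
eef_rot: [0.809, 0.588, 0.0, -0.001]
contact_force: [-0.4, -0.5, -0.5]
opening: 0.564
finger_force: 0.0
```

Run:
```python
from h import *
from scipy.spatial.transform import Rotation as Ro
snap('wrist','w1'); z=load('w1'); s=get_state(); print(s['tool_pos'])
P,u,v=cloud(z)
for n,h0,h1 in(('fins',.045,.07),('wall',.013,.027)):
    m=(P[:,2]>h0)&(P[:,2]<h1)&(abs(P[:,0]-.54)<.1)&(P[:,1]<-.03)&(P[:,1]>-.27)
    if m.sum()<5: print(n,m.sum()); continue
    k=np.zeros(z['d'].shape,np.uint8); k[v[m],u[m]]=1
    nn,L,st,_=cv2.connectedComponentsWithStats(k)
    for i in range(1,nn):
        if st[i,4]<60: continue
        q=m&(L[v,u]==i); print(n,st[i,4],P[q].mean(0).round(4),cv2.minAreaRect((P[q][:,:2]*1000).astype(np.float32)))
M=Ro.from_quat(s['eef_rot']).as_matrix(); print(M.round(4))
d=np.array([.5505,-.108,.029])-s['tool_pos']; print((M.T@d/.08).round(3),np.degrees(np.arctan2(M[1,0],M[0,0])))
```

```text
[ 0.54132208 -0.08646489  0.23840502]
fins 269 [ 0.5501 -0.1077  0.0565] ((549.8299560546875, -108.75732421875), (35.01856994628906, 9.494035720825195), 72.70433044433594)
fins 110 [ 0.5176 -0.2055  0.055 ] ((517.0912475585938, -207.63702392578125), (15.395584106445312, 9.191040992736816), 72.36840057373047)
wall 1021 [ 0.549  -0.113   0.0186] ((544.736083984375, -125.4268569946289), (134.0837860107422, 75.99597930908203), 71.49842834472656)
wall 101 [ 0.5816 -0.0837  0.0149] ((580.8572998046875, -86.04499053955078), (21.014373779296875, 10.207473754882812), 70.11434173583984)
wall 96 [ 0.5193 -0.1331  0.0147] ((520.040283203125, -131.3036651611328), (21.949661254882812, 9.37118911743164), 71.9150619506836)
[[ 0.3091  0.951  -0.0013]
 [ 0.951  -0.309   0.0021]
 [ 0.0016 -0.0019 -1.    ]]
[-0.225  0.197  2.617] 71.99788016908985
```

View pics/w1.png

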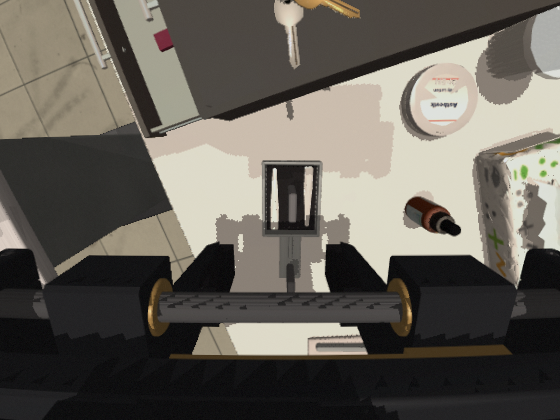

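The wrist view shows the tray's centre fin at about (292,205), lined up between the open fingers, with the dropper at (430,215) clear. It agrees with the top view to under 1 mm, so I'll descend.

>>> step_arm([
  {"wx":0,"wy":0,"wz":0,"dx":-0.22,"dy":0.195,"dz":1,"claw":40},
  {"wx":0,"wy":0,"wz":0,"dx":-0.22,"dy":0.195,"dz":1,"claw":40},
  {"wx":0,"wy":0,"wz":0,"dx":-0.22,"dy":0.195,"dz":1,"claw":40},
])

```text
clock: 3.35
tool_pos: [0.5483, -0.1092, 0.1553]
eef_rot: [0.81, 0.587, -0.003, -0.003]
contact_force: [0.1, 0.6, 0.4]
opening: 0.456
finger_force: 0.0
```

>>> step_arm([
  {"wx":0,"wy":0,"wz":0,"dx":0,"dy":0,"dz":0.8,"claw":40},
  {"wx":0,"wy":0,"wz":0,"dx":0,"dy":0,"dz":0.8,"claw":40},
  {"wx":0,"wy":0,"wz":0,"dx":0,"dy":0,"dz":0.8,"claw":40},
  {"wx":0,"wy":0,"wz":0,"dx":0,"dy":0,"dz":0.8,"claw":40},
])

```text
clock: 3.75
tool_pos: [0.552, -0.1104, 0.0963]
eef_rot: [0.81, 0.586, 0.001, 0.0]
contact_force: [-0.0, -0.2, 0.2]
opening: 0.454
finger_force: 0.0
```

>>> step_arm([
  {"wx":0,"wy":0,"wz":0,"dx":0.02,"dy":-0.03,"dz":0.45,"claw":40},
  {"wx":0,"wy":0,"wz":0,"dx":0.02,"dy":-0.03,"dz":0.7,"claw":40},
  {"wx":0,"wy":0,"wz":0,"dx":0.02,"dy":-0.03,"dz":0.84,"claw":40},
  {"wx":0,"wy":0,"wz":0,"dx":0.02,"dy":-0.03,"dz":0.84,"claw":40},
  {"wx":0,"wy":0,"wz":0,"dx":0.02,"dy":-0.03,"dz":0.84,"claw":40},
  {"wx":0,"wy":0,"wz":0,"dx":0.02,"dy":-0.03,"dz":0.84,"claw":40},
])

```text
clock: 4.35
tool_pos: [0.5505, -0.1091, 0.0289]
eef_rot: [0.81, 0.586, 0.001, 0.001]
contact_force: [-0.2, -0.5, 0.5]
opening: 0.454
finger_force: 0.0
```

Now I'll close firmly, since the tongue side makes the tray's load off-centre.

>>> step_arm([
  {"wx":0,"wy":0,"wz":0,"dx":0,"dy":0,"dz":0,"claw":0},
  {"wx":0,"wy":0,"wz":0,"dx":0,"dy":0,"dz":0,"claw":0},
  {"wx":0,"wy":0,"wz":0,"dx":0,"dy":0,"dz":0,"claw":0},
  {"wx":0,"wy":0,"wz":0,"dx":0,"dy":0,"dz":0,"claw":0},
  {"wx":0,"wy":0,"wz":0,"dx":0,"dy":0,"dz":0,"claw":0},
  {"wx":0,"wy":0,"wz":0,"dx":0,"dy":0,"dz":0,"claw":0},
  {"wx":0,"wy":0,"wz":0,"dx":0,"dy":0,"dz":0,"claw":0},
], force=55)

```text
clock: 5.05
tool_pos: [0.5496, -0.1088, 0.0276]
eef_rot: [0.81, 0.586, 0.0, 0.0]
contact_force: [-0.6, 0.4, 2.3]
opening: 0.109
finger_force: 55.0
```

>>> step_arm([
  {"wx":0,"wy":0,"wz":0,"dx":0,"dy":0,"dz":-0.15,"claw":0},
  {"wx":0,"wy":0,"wz":0,"dx":0,"dy":0,"dz":-0.3,"claw":0},
  {"wx":0,"wy":0,"wz":0,"dx":0,"dy":0,"dz":-0.5,"claw":0},
  {"wx":0,"wy":0,"wz":0,"dx":0,"dy":0,"dz":-0.75,"claw":0},
  {"wx":0,"wy":0,"wz":0,"dx":0,"dy":0,"dz":-0.9,"claw":0},
  {"wx":0,"wy":0,"wz":0,"dx":0,"dy":0,"dz":-0.9,"claw":0},
])

```text
clock: 5.65
tool_pos: [0.5505, -0.109, 0.1014]
eef_rot: [0.81, 0.586, 0.001, 0.001]
contact_force: [0.8, 0.9, -4.4]
opening: 0.106
finger_force: 55.0
```

>>> step_arm([
  {"wx":0,"wy":0,"wz":0.04,"dx":-0.15,"dy":0.05,"dz":0,"claw":0},
  {"wx":0,"wy":0,"wz":0.08,"dx":-0.3,"dy":0.1,"dz":0,"claw":0},
  {"wx":0,"wy":0,"wz":0.12,"dx":-0.5,"dy":0.17,"dz":0,"claw":0},
  {"wx":0,"wy":0,"wz":0.16,"dx":-0.7,"dy":0.23,"dz":0,"claw":0},
  {"wx":0,"wy":0,"wz":0.2,"dx":-0.85,"dy":0.28,"dz":0,"claw":0},
  {"wx":0,"wy":0,"wz":0.24,"dx":-1,"dy":0.33,"dz":0,"claw":0},
  {"wx":0,"wy":0,"wz":0.24,"dx":-1,"dy":0.33,"dz":0,"claw":0},
])

```text
clock: 6.35
tool_pos: [0.5486, -0.1954, 0.0989]
eef_rot: [0.97, 0.245, -0.001, 0.001]
contact_force: [-0.2, -1.3, -4.2]
opening: 0.106
finger_force: 55.0
```

>>> step_arm([
  {"wx":0,"wy":0,"wz":0.04,"dx":-0.1,"dy":0.15,"dz":0,"claw":0},
  {"wx":0,"wy":0,"wz":0.08,"dx":-0.2,"dy":0.3,"dz":0,"claw":0},
  {"wx":0,"wy":0,"wz":0.12,"dx":-0.3,"dy":0.5,"dz":0,"claw":0},
  {"wx":0,"wy":0,"wz":0.16,"dx":-0.42,"dy":0.7,"dz":0,"claw":0},
  {"wx":0,"wy":0,"wz":0.2,"dx":-0.52,"dy":0.85,"dz":0,"claw":0},
  {"wx":0,"wy":0,"wz":0.242,"dx":-0.6,"dy":1,"dz":0,"claw":0},
  {"wx":0,"wy":0,"wz":0.242,"dx":-0.6,"dy":1,"dz":0,"claw":0},
])

```text
clock: 7.05
tool_pos: [0.5448, -0.2876, 0.0989]
eef_rot: [0.991, -0.131, -0.0, 0.001]
contact_force: [-0.3, -0.2, -5.0]
opening: 0.109
finger_force: 55.0
```

>>> step_arm([
  {"wx":0,"wy":0,"wz":0,"dx":0,"dy":0.2,"dz":0,"claw":0},
  {"wx":0,"wy":0,"wz":0,"dx":0,"dy":0.45,"dz":0,"claw":0},
  {"wx":0,"wy":0,"wz":0,"dx":0,"dy":0.7,"dz":0,"claw":0},
  {"wx":0,"wy":0,"wz":0,"dx":0,"dy":0.9,"dz":0,"claw":0},
  {"wx":0,"wy":0,"wz":0,"dx":0,"dy":1,"dz":0,"claw":0},
  {"wx":0,"wy":0,"wz":0,"dx":0,"dy":1,"dz":0,"claw":0},
])

```text
clock: 7.65
tool_pos: [0.5239, -0.3648, 0.0995]
eef_rot: [0.991, -0.131, -0.0, 0.0]
contact_force: [0.0, 0.1, -3.9]
opening: 0.108
finger_force: 55.0
```

>>> step_arm([
  {"wx":0,"wy":0,"wz":0,"dx":0.15,"dy":0.15,"dz":0,"claw":0},
  {"wx":0,"wy":0,"wz":0,"dx":0.3,"dy":0.3,"dz":0,"claw":0},
  {"wx":0,"wy":0,"wz":0,"dx":0.4,"dy":0.42,"dz":0,"claw":0},
  {"wx":0,"wy":0,"wz":0,"dx":0.4,"dy":0.42,"dz":0,"claw":0},
  {"wx":0,"wy":0,"wz":0,"dx":0.4,"dy":0.42,"dz":0,"claw":0},
])

```text
clock: 8.15
tool_pos: [0.547, -0.4025, 0.099]
eef_rot: [0.992, -0.13, -0.0, -0.001]
contact_force: [-0.2, -0.3, -5.1]
opening: 0.103
finger_force: 55.0
```

Run:
```python
from h import *
from scipy.spatial.transform import Rotation as Ro
snap('wrist','w2'); snap('scene','s2'); snap('top','t2')
s=get_state(); print(s['tool_pos'],s['eef_rot'],s['contact_force'],s['moment'])
z=load('w2'); P,u,v=cloud(z)
m=(P[:,2]>.1)&(P[:,2]<.115)&(P[:,0]>.57)&(P[:,1]<-.33); print('hood top',m.sum()); 
if m.sum()>50: print(cv2.minAreaRect((P[m][:,:2]*1000).astype(np.float32)))
a=cv2.imread('pics/w2.png'); b=cv2.imread('pics/t2.png')[140:300,310:450]
cv2.imwrite('pics/m2.png',np.hstack([cv2.resize(a,(400,300)),cv2.resize(b,(262,300))]))
```

```text
[ 0.54686821 -0.40263699  0.09924241] [ 9.91483799e-01 -1.30226467e-01 -3.75795687e-04 -8.95771754e-04] [ 0.20097763  0.16057001 -4.52919155] [ 0.01748152  0.08541684 -0.02746825]
hood top 36249
((636.9952392578125, -433.2690734863281), (123.11917114257812, 59.85738754272461), 75.16504669189453)
```

View pics/m2.png

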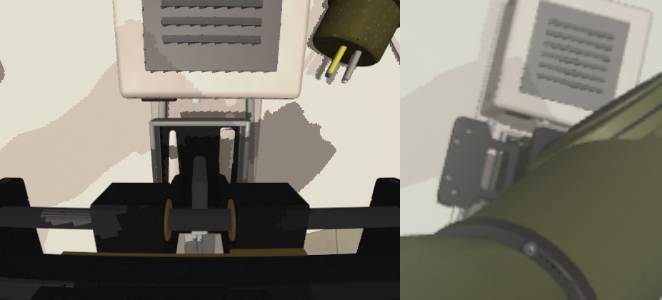

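Run:
```python
from h import *
z=load('w2'); P,u,v=cloud(z); P=P*1000
t=np.radians(-15.1); X=np.array([np.cos(t),np.sin(t)]);Y=np.array([-X[1],X[0]])
O=np.array([612,-424.5]); S=np.c_[(P[:,:2]-O)@X,(P[:,:2]-O)@Y]
m=(P[:,2]>104)&(P[:,2]<110)&(abs(S[:,0]-40)<60)&(abs(S[:,1])<80)
# front edge line: min x per y bin ; side edges: max/min y per x bin
ys=np.arange(-45,46,5); fx=[S[m&(abs(S[:,1]-y)<2)][:,0].min() for y in ys]; k=np.polyfit(ys,fx,1); print('front',np.round(fx,1),'slope deg',np.degrees(np.arctan(-k[0])))
xs=np.arange(8,40,5)
L=[S[m&(abs(S[:,0]-x)<2)][:,1].max() for x in xs]; R=[S[m&(abs(S[:,0]-x)<2)][:,1].min() for x in xs]; print('L',np.round(L,1),'R',np.round(R,1))
for h0,h1,n in((14,24,'railtop'),):
    m=(P[:,2]>h0)&(P[:,2]<h1)&(S[:,0]>-60)&(S[:,0]<-2)&(abs(S[:,1])<60)
    for x in range(-50,0,4):
        q=S[m&(abs(S[:,0]-x)<2)][:,1]; l=q[q>38]; r=q[q<-38]
        print(x,(l.min().round(1),l.max().round(1)) if len(l) else 0,(r.min().round(1),r.max().round(1)) if len(r) else 0)
# tray walls front corners while held
s=get_state()['tool_pos']*1000; print('tcp in S',((s[:2]-O)@X).round(1),((s[:2]-O)@Y).round(1))
m=(P[:,2]>85)&(P[:,2]<94)&(S[:,0]<0)&(S[:,0]>-75)&(abs(S[:,1])<50)
for x in range(-50,0,6):
    q=S[m&(abs(S[:,0]-x)<2)][:,1]
    if len(q): print('tray',x,q.min().round(1),q.max().round(1))
print('tray front x',S[m][:,0].max(),np.percentile(P[m][:,2],[5,50,95]))
```

```text
front [-0.8 -0.9 -1.4 -0.5 -0.5 -1.  -1.1 -0.6 -1.1  0.7  0.7 -0.2 -0.7 -0.7
 -1.2 -1.6 -0.7 -0.7 -1.6] slope deg 0.11799474980044554
L [57.3 56.2 57.4 56.6 56.5 56.9 56.8] R [-60.7 -60.  -60.6 -59.9 -60.5 -61.7 -60.5]
-50 0 (np.float64(-55.5), np.float64(-50.3))
-46 0 (np.float64(-55.3), np.float64(-50.6))
-42 0 (np.float64(-54.8), np.float64(-50.6))
-38 0 (np.float64(-55.9), np.float64(-50.3))
-34 0 (np.float64(-55.7), np.float64(-50.8))
-30 0 (np.float64(-55.2), np.float64(-48.8))
-26 (np.float64(42.5), np.float64(49.9)) (np.float64(-54.9), np.float64(-46.9))
-22 (np.float64(42.1), np.float64(49.9)) (np.float64(-53.6), np.float64(-46.4))
-18 (np.float64(41.9), np.float64(49.5)) (np.float64(-53.5), np.float64(-46.5))
-14 (np.float64(41.8), np.float64(49.2)) (np.float64(-53.0), np.float64(-46.0))
-10 (np.float64(41.5), np.float64(49.4)) (np.float64(-52.8), np.float64(-45.8))
-6 0 (np.float64(-52.3), np.float64(-45.6))
-2 0 0
tcp in S -68.6 4.1
tray -50 -33.3 42.7
tray -44 -33.2 42.9
tray -38 -32.8 42.6
tray -32 -33.3 42.6
tray -26 -33.3 43.0
tray -20 -32.8 42.5
tray -8 5.6 5.6
tray -2 5.1 21.8
tray front x -3.751677096232778 [85.58012399 90.53264193 91.96384668]
```

>>> step_arm([
  {"wx":0,"wy":0,"wz":0,"dx":0.07,"dy":0.084,"dz":0,"claw":0},
  {"wx":0,"wy":0,"wz":0,"dx":0.07,"dy":0.084,"dz":0.15,"claw":0},
  {"wx":0,"wy":0,"wz":0,"dx":0.07,"dy":0.084,"dz":0.3,"claw":0},
  {"wx":0,"wy":0,"wz":0,"dx":0.07,"dy":0.084,"dz":0.45,"claw":0},
  {"wx":0,"wy":0,"wz":0,"dx":0.07,"dy":0.084,"dz":0.55,"claw":0},
  {"wx":0,"wy":0,"wz":0,"dx":0.07,"dy":0.084,"dz":0.55,"claw":0},
  {"wx":0,"wy":0,"wz":0,"dx":0.07,"dy":0.084,"dz":0.55,"claw":0},
])

```text
clock: 9.0
tool_pos: [0.5505, -0.4122, 0.0552]
eef_rot: [0.991, -0.131, -0.0, -0.0]
contact_force: [0.1, 0.6, -5.5]
opening: 0.11
finger_force: 55.0
```

Run:
```python
from h import *
snap('wrist','w3'); snap('scene','s3'); z=load('w3'); P,u,v=cloud(z); P=P*1000
t=np.radians(-15.); X=np.array([np.cos(t),np.sin(t)]);Y=np.array([-X[1],X[0]])
O=np.array([612,-424.5])-1.8*Y; S=np.c_[(P[:,:2]-O)@X,(P[:,:2]-O)@Y]
st=get_state(); s=st['tool_pos']*1000; print('tcp',s,((s[:2]-O)@X).round(1),((s[:2]-O)@Y).round(1),st['contact_force'])
for x in range(-60,0,5):
    q=abs(S[:,0]-x)<2
    a=S[q&(P[:,2]>41)&(P[:,2]<52)&(abs(S[:,1])<50)][:,1]; r=S[q&(P[:,2]>15)&(P[:,2]<23)][:,1]; l=r[(r>38)&(r<60)]; k=r[(r<-38)&(r>-60)]
    print(x,'tray',(a.min().round(1),a.max().round(1)) if len(a) else 0,'L',l.min().round(1) if len(l) else 0,'R',k.max().round(1) if len(k) else 0)
```

```text
tcp [ 550.89673332 -412.65505151   56.02564632] -62.1 -2.6 [-0.57617605  1.00206862 -4.5003391 ]
-60 tray (np.float64(-39.8), np.float64(35.8)) L 46.5 R -46.9
-55 tray (np.float64(-39.9), np.float64(36.5)) L 46.2 R -46.8
-50 tray (np.float64(-39.7), np.float64(35.8)) L 45.7 R -46.9
-45 tray (np.float64(-40.0), np.float64(35.9)) L 45.4 R -46.7
-40 tray (np.float64(-39.6), np.float64(36.3)) L 45.0 R -46.7
-35 tray (np.float64(-40.0), np.float64(35.8)) L 44.7 R -46.5
-30 tray (np.float64(-39.6), np.float64(36.3)) L 44.3 R -46.7
-25 tray (np.float64(-40.1), np.float64(35.8)) L 44.2 R -46.4
-20 tray (np.float64(-39.9), np.float64(36.2)) L 43.9 R -46.8
-15 tray (np.float64(-39.6), np.float64(35.9)) L 43.7 R -44.4
-10 tray 0 L 0 R -44.4
-5 tray 0 L 0 R 0
```

>>> step_arm([
  {"wx":0,"wy":0,"wz":0,"dx":0,"dy":-0.018,"dz":0.1,"claw":0},
  {"wx":0,"wy":0,"wz":0,"dx":0,"dy":-0.018,"dz":0.18,"claw":0},
  {"wx":0,"wy":0,"wz":0,"dx":0,"dy":-0.018,"dz":0.22,"claw":0},
  {"wx":0,"wy":0,"wz":0,"dx":0,"dy":-0.018,"dz":0.23,"claw":0},
  {"wx":0,"wy":0,"wz":0,"dx":0,"dy":-0.018,"dz":0.23,"claw":0},
])

```text
clock: 9.6
tool_pos: [0.5508, -0.4109, 0.0368]
eef_rot: [0.991, -0.131, -0.0, -0.0]
contact_force: [0.1, 0.4, -4.9]
opening: 0.105
finger_force: 55.0
```

>>> step_arm([
  {"wx":0,"wy":0,"wz":0,"dx":0,"dy":0,"dz":0.01,"claw":0},
  {"wx":0,"wy":0,"wz":0,"dx":0,"dy":0,"dz":0.02,"claw":0},
  {"wx":0,"wy":0,"wz":0,"dx":0,"dy":0,"dz":0.02,"claw":0},
])

```text
clock: 9.9
tool_pos: [0.5511, -0.4111, 0.0358]
eef_rot: [0.991, -0.131, 0.0, 0.0]
contact_force: [-0.3, -0.1, -3.2]
opening: 0.11
finger_force: 55.0
```

Contact has begun: the supported weight fell to 3.2 N. I'll go slightly lower, then release.

>>> step_arm([
  {"wx":0,"wy":0,"wz":0,"dx":0,"dy":0,"dz":0.006,"claw":0},
  {"wx":0,"wy":0,"wz":0,"dx":0,"dy":0,"dz":0.012,"claw":0},
  {"wx":0,"wy":0,"wz":0,"dx":0,"dy":0,"dz":0.012,"claw":0},
])

```text
clock: 10.2
tool_pos: [0.5512, -0.4111, 0.0357]
eef_rot: [0.991, -0.131, 0.0, 0.0]
contact_force: [-0.9, 3.0, 5.5]
opening: 0.109
finger_force: 55.0
```

>>> step_arm([
  {"wx":0,"wy":0,"wz":0,"dx":0,"dy":0,"dz":0,"claw":40},
  {"wx":0,"wy":0,"wz":0,"dx":0,"dy":0,"dz":0,"claw":40},
  {"wx":0,"wy":0,"wz":0,"dx":0,"dy":0,"dz":0,"claw":40},
  {"wx":0,"wy":0,"wz":0,"dx":0,"dy":0,"dz":0,"claw":40},
  {"wx":0,"wy":0,"wz":0,"dx":0,"dy":0,"dz":-0.2,"claw":40},
  {"wx":0,"wy":0,"wz":0,"dx":0,"dy":0,"dz":-0.6,"claw":40},
  {"wx":0,"wy":0,"wz":0,"dx":0,"dy":0,"dz":-1,"claw":40},
  {"wx":0,"wy":0,"wz":0,"dx":0,"dy":0,"dz":-1,"claw":40},
])

```text
clock: 11.0
tool_pos: [0.5532, -0.4139, 0.1207]
eef_rot: [0.991, -0.131, 0.004, 0.003]
contact_force: [0.1, -0.7, 1.0]
opening: 0.453
finger_force: 0.0
```

>>> step_arm([
  {"wx":0,"wy":0,"wz":0,"dx":-0.5,"dy":0,"dz":0,"claw":40},
  {"wx":0,"wy":0,"wz":0,"dx":-0.9,"dy":0,"dz":0,"claw":40},
  {"wx":0,"wy":0,"wz":0,"dx":-1,"dy":0,"dz":0,"claw":40},
  {"wx":0,"wy":0,"wz":0,"dx":-1,"dy":0,"dz":0,"claw":40},
])

```text
clock: 11.4
tool_pos: [0.4727, -0.3902, 0.115]
eef_rot: [0.991, -0.132, -0.0, -0.0]
contact_force: [1.4, -0.7, -0.5]
opening: 0.456
finger_force: 0.0
```

Run:
```python
from h import *
from scipy.spatial.transform import Rotation as Ro
snap('wrist','w4'); snap('scene','s4'); z=load('w4'); P,u,v=cloud(z)
s=get_state(); print(s['tool_pos'],s['eef_rot'],s['contact_force'])
t=np.radians(-15.); X=np.array([np.cos(t),np.sin(t)]);Y=np.array([-X[1],X[0]])
O=np.array([.612,-.4245])-.0018*Y; S=np.c_[(P[:,:2]-O)@X,(P[:,:2]-O)@Y]*1000
for n,h0,h1 in(('fin',.058,.075),('wall',.023,.033)):
    m=(P[:,2]>h0)&(P[:,2]<h1)&(S[:,0]<-5)&(S[:,0]>-200)&(abs(S[:,1])<45)
    k=np.zeros(z['d'].shape,np.uint8); k[v[m],u[m]]=1
    nn,L,st,_=cv2.connectedComponentsWithStats(k)
    for i in range(1,nn):
        if st[i,4]<80: continue
        q=m&(L[v,u]==i); print(n,st[i,4],P[q].mean(0).round(4),cv2.minAreaRect(S[q].astype(np.float32)))
a=cv2.imread('pics/w4.png'); b=cv2.imread('pics/s4.png')[100:280,200:440]
cv2.imwrite('pics/m4.png',np.hstack([cv2.resize(a,(400,300)),cv2.resize(b,(400,300))]))
```

```text
[ 0.47529801 -0.39036711  0.11477133] [ 9.91473836e-01 -1.30302212e-01  9.67756821e-04  1.70850507e-04] [ 0.66107637 -0.90016507 -0.58288363]
fin 846 [ 0.5506 -0.4104  0.0654] ((-62.937103271484375, -0.2842402458190918), (35.60316848754883, 9.572970390319824), 0.2116285115480423)
fin 406 [ 0.4479 -0.3826  0.0647] ((-170.73434448242188, -0.20749521255493164), (9.044015884399414, 24.276121139526367), 89.8177261352539)
wall 2733 [ 0.5558 -0.4118  0.0272] ((-63.5685920715332, -0.302398681640625), (101.02936553955078, 76.57437133789062), 0.3391953110694885)
wall 123 [ 0.5821 -0.4417  0.0238] ((-25.620637893676758, -22.210079193115234), (9.18999195098877, 10.442845344543457), 88.77503967285156)
wall 98 [ 0.5207 -0.3793  0.0238] ((-98.16651153564453, 21.589244842529297), (9.857710838317871, 10.469918251037598), 89.2791976928711)
```

View pics/m4.png

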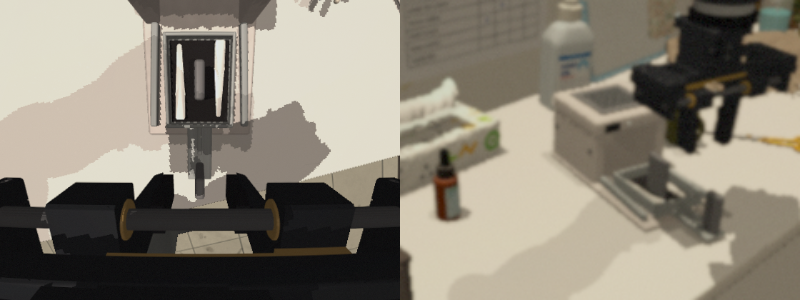

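The tray sits between the guides, with the centre fin at (199,78) in the wrist view and the end fin at (199,180). It is centred to 0.3 mm, and the bottle is undisturbed. Before descending I'll check where the wrist camera sits relative to the hood.

Run:
```python
from h import *
from scipy.spatial.transform import Rotation as Ro
s=get_state(); M=Ro.from_quat(s['eef_rot']).as_matrix(); E=viewer.calibration('wrist')['extrinsics']
print('cam in tool',M.T@(E[:3,3]-s['tool_pos']),'axis',M.T@E[:3,2])
```

```text
cam in tool [ 0.06912514 -0.00026132 -0.14584846] axis [-0.26775369 -0.00121331  0.96348663]
```

>>> step_arm([
  {"wx":0,"wy":0,"wz":0,"dx":-0.2,"dy":0,"dz":0,"claw":40},
  {"wx":0,"wy":0,"wz":0,"dx":-0.37,"dy":0,"dz":0,"claw":40},
  {"wx":0,"wy":0,"wz":0,"dx":-0.37,"dy":0,"dz":0.3,"claw":40},
  {"wx":0,"wy":0,"wz":0,"dx":-0.37,"dy":0,"dz":0.6,"claw":40},
  {"wx":0,"wy":0,"wz":0,"dx":-0.37,"dy":0,"dz":0.6,"claw":40},
  {"wx":0,"wy":0,"wz":0,"dx":-0.37,"dy":0,"dz":0.6,"claw":40},
])

```text
clock: 12.1
tool_pos: [0.4462, -0.3827, 0.0664]
eef_rot: [0.991, -0.13, 0.0, 0.0]
contact_force: [0.6, -0.3, -0.6]
opening: 0.459
finger_force: 0.0
```

>>> step_arm([
  {"wx":0,"wy":0,"wz":0,"dx":0,"dy":0,"dz":0.2,"claw":40},
  {"wx":0,"wy":0,"wz":0,"dx":0,"dy":0,"dz":0.36,"claw":40},
  {"wx":0,"wy":0,"wz":0,"dx":0,"dy":0,"dz":0.36,"claw":40},
  {"wx":0,"wy":0,"wz":0,"dx":0,"dy":0,"dz":0.36,"claw":40},
  {"wx":0,"wy":0,"wz":0,"dx":0,"dy":0,"dz":0.36,"claw":40},
])

```text
clock: 12.6
tool_pos: [0.4455, -0.3829, 0.0384]
eef_rot: [0.991, -0.131, 0.0, 0.0]
contact_force: [-0.4, -0.4, 0.2]
opening: 0.454
finger_force: 0.0
```

>>> step_arm([
  {"wx":0,"wy":0,"wz":0,"dx":0,"dy":0,"dz":0,"claw":0},
  {"wx":0,"wy":0,"wz":0,"dx":0,"dy":0,"dz":0,"claw":0},
  {"wx":0,"wy":0,"wz":0,"dx":0,"dy":0,"dz":0,"claw":0},
  {"wx":0,"wy":0,"wz":0,"dx":0,"dy":0,"dz":0,"claw":0},
  {"wx":0,"wy":0,"wz":0,"dx":0,"dy":0,"dz":0,"claw":0},
  {"wx":0,"wy":0,"wz":0,"dx":0,"dy":0,"dz":0,"claw":0},
  {"wx":0,"wy":0,"wz":0,"dx":0,"dy":0,"dz":0,"claw":0},
], force=25)

```text
clock: 13.3
tool_pos: [0.4451, -0.3825, 0.0378]
eef_rot: [0.991, -0.131, 0.0, -0.0]
contact_force: [-0.3, 0.7, 1.5]
opening: 0.111
finger_force: 25.0
```

>>> step_arm([
  {"wx":0,"wy":0,"wz":0,"dx":0.1,"dy":0,"dz":0,"claw":0},
  {"wx":0,"wy":0,"wz":0,"dx":0.25,"dy":0,"dz":0,"claw":0},
  {"wx":0,"wy":0,"wz":0,"dx":0.4,"dy":0,"dz":0,"claw":0},
  {"wx":0,"wy":0,"wz":0,"dx":0.55,"dy":0,"dz":0,"claw":0},
  {"wx":0,"wy":0,"wz":0,"dx":0.7,"dy":0,"dz":0,"claw":0},
  {"wx":0,"wy":0,"wz":0,"dx":0.7,"dy":0,"dz":0,"claw":0},
])

```text
clock: 13.9
tool_pos: [0.5006, -0.3975, 0.0379]
eef_rot: [0.991, -0.13, 0.001, 0.001]
contact_force: [1.2, -0.5, 1.3]
opening: 0.108
finger_force: 25.0
```

>>> step_arm([
  {"wx":0,"wy":0,"wz":0,"dx":0.12,"dy":0,"dz":0,"claw":0},
  {"wx":0,"wy":0,"wz":0,"dx":0.25,"dy":0,"dz":0,"claw":0},
  {"wx":0,"wy":0,"wz":0,"dx":0.4,"dy":0,"dz":0,"claw":0},
  {"wx":0,"wy":0,"wz":0,"dx":0.52,"dy":0,"dz":0,"claw":0},
  {"wx":0,"wy":0,"wz":0,"dx":0.62,"dy":0,"dz":0,"claw":0},
  {"wx":0,"wy":0,"wz":0,"dx":0.62,"dy":0,"dz":0,"claw":0},
])

```text
clock: 14.5
tool_pos: [0.547, -0.4102, 0.0379]
eef_rot: [0.991, -0.131, -0.0, 0.0]
contact_force: [-2.3, 0.4, 3.5]
opening: 0.111
finger_force: 25.0
```

>>> step_arm([
  {"wx":0,"wy":0,"wz":0,"dx":0.03,"dy":0,"dz":0,"claw":0},
  {"wx":0,"wy":0,"wz":0,"dx":0.06,"dy":0,"dz":0,"claw":0},
  {"wx":0,"wy":0,"wz":0,"dx":0.09,"dy":0,"dz":0,"claw":0},
  {"wx":0,"wy":0,"wz":0,"dx":0.11,"dy":0,"dz":0,"claw":0},
  {"wx":0,"wy":0,"wz":0,"dx":0.12,"dy":0,"dz":0,"claw":0},
  {"wx":0,"wy":0,"wz":0,"dx":0.12,"dy":0,"dz":0,"claw":0},
])

```text
clock: 15.1
tool_pos: [0.5541, -0.4123, 0.0379]
eef_rot: [0.991, -0.131, -0.002, -0.0]
contact_force: [-4.8, 0.9, 6.4]
opening: 0.112
finger_force: 25.0
```

>>> step_arm([
  {"wx":0,"wy":0,"wz":0,"dx":0.012,"dy":0,"dz":0,"claw":0},
  {"wx":0,"wy":0,"wz":0,"dx":0.025,"dy":0,"dz":0,"claw":0},
  {"wx":0,"wy":0,"wz":0,"dx":0.025,"dy":0,"dz":0,"claw":0},
])

```text
clock: 15.4
tool_pos: [0.5561, -0.4129, 0.0379]
eef_rot: [0.991, -0.131, -0.002, -0.0]
contact_force: [-5.4, 0.6, 7.4]
opening: 0.11
finger_force: 25.0
```

>>> step_arm([
  {"wx":0,"wy":0,"wz":0,"dx":0.012,"dy":0,"dz":0,"claw":0},
  {"wx":0,"wy":0,"wz":0,"dx":0.025,"dy":0,"dz":0,"claw":0},
  {"wx":0,"wy":0,"wz":0,"dx":0.025,"dy":0,"dz":0,"claw":0},
])

```text
clock: 15.7
tool_pos: [0.558, -0.4134, 0.0379]
eef_rot: [0.991, -0.131, -0.002, -0.0]
contact_force: [-5.1, 1.5, 5.5]
opening: 0.113
finger_force: 25.0
```

>>> step_arm([
  {"wx":0,"wy":0,"wz":0,"dx":0.012,"dy":0,"dz":0,"claw":0},
  {"wx":0,"wy":0,"wz":0,"dx":0.025,"dy":0,"dz":0,"claw":0},
  {"wx":0,"wy":0,"wz":0,"dx":0.025,"dy":0,"dz":0,"claw":0},
])

```text
clock: 16.0
tool_pos: [0.559, -0.4136, 0.0379]
eef_rot: [0.991, -0.131, -0.002, -0.001]
contact_force: [-7.0, 1.8, 7.8]
opening: 0.11
finger_force: 25.0
```

>>> step_arm([
  {"wx":0,"wy":0,"wz":0,"dx":0.012,"dy":0,"dz":0,"claw":0},
  {"wx":0,"wy":0,"wz":0,"dx":0.025,"dy":0,"dz":0,"claw":0},
  {"wx":0,"wy":0,"wz":0,"dx":0.025,"dy":0,"dz":0,"claw":0},
])

```text
clock: 16.3
tool_pos: [0.559, -0.4137, 0.0379]
eef_rot: [0.991, -0.132, -0.004, -0.001]
contact_force: [-9.8, 4.5, 11.1]
opening: 0.11
finger_force: 25.0
```

>>> step_arm([
  {"wx":0,"wy":0,"wz":0,"dx":0.012,"dy":0,"dz":0,"claw":0},
  {"wx":0,"wy":0,"wz":0,"dx":0.025,"dy":0,"dz":0,"claw":0},
  {"wx":0,"wy":0,"wz":0,"dx":0.025,"dy":0,"dz":0,"claw":0},
])

```text
clock: 16.6
tool_pos: [0.5591, -0.4137, 0.0378]
eef_rot: [0.991, -0.132, -0.006, -0.002]
contact_force: [-13.6, 5.7, 13.8]
opening: 0.107
finger_force: 25.0
```

>>> step_arm([
  {"wx":0,"wy":0,"wz":0,"dx":0.03,"dy":0,"dz":0,"claw":0},
  {"wx":0,"wy":0,"wz":0,"dx":0.03,"dy":0,"dz":0,"claw":0},
  {"wx":0,"wy":0,"wz":0,"dx":0,"dy":0,"dz":0,"claw":0},
  {"wx":0,"wy":0,"wz":0,"dx":-0.03,"dy":0,"dz":0,"claw":0},
  {"wx":0,"wy":0,"wz":0,"dx":-0.03,"dy":0,"dz":0,"claw":0},
])

```text
clock: 17.1
tool_pos: [0.5593, -0.4138, 0.0377]
eef_rot: [0.991, -0.132, -0.003, -0.001]
contact_force: [-7.9, 2.7, 8.6]
opening: 0.112
finger_force: 25.0
```

>>> step_arm([
  {"wx":0,"wy":0,"wz":0,"dx":0,"dy":0,"dz":0,"claw":40},
  {"wx":0,"wy":0,"wz":0,"dx":0,"dy":0,"dz":0,"claw":40},
  {"wx":0,"wy":0,"wz":0,"dx":0,"dy":0,"dz":0,"claw":40},
  {"wx":0,"wy":0,"wz":0,"dx":0,"dy":0,"dz":0,"claw":40},
  {"wx":0,"wy":0,"wz":0,"dx":-0.05,"dy":0,"dz":-0.4,"claw":40},
  {"wx":0,"wy":0,"wz":0,"dx":-0.1,"dy":0,"dz":-0.9,"claw":40},
  {"wx":0,"wy":0,"wz":0,"dx":-0.5,"dy":0,"dz":-1,"claw":40},
  {"wx":0,"wy":0,"wz":0,"dx":-1,"dy":0,"dz":-1,"claw":40},
])

```text
clock: 17.9
tool_pos: [0.4885, -0.3946, 0.1198]
eef_rot: [0.992, -0.129, 0.003, 0.002]
contact_force: [-0.2, -1.0, -0.6]
opening: 0.454
finger_force: 0.0
```

Run:
```python
from h import *
snap('wrist','w5'); snap('scene','s5'); z=load('w5'); P,u,v=cloud(z)
s=get_state(); print(s['tool_pos'],s['contact_force'],s['opening'])
t=np.radians(-15.); X=np.array([np.cos(t),np.sin(t)]);Y=np.array([-X[1],X[0]])
O=np.array([.612,-.4245])-.0018*Y; S=np.c_[(P[:,:2]-O)@X,(P[:,:2]-O)@Y]*1000
m=(P[:,2]>.059)&(P[:,2]<.072)&(S[:,0]<-20)&(S[:,0]>-100)&(abs(S[:,1])<20)
print('fin',m.sum(),cv2.minAreaRect(S[m].astype(np.float32)),S[m].min(0),S[m].max(0),P[m,2].mean())
m=(P[:,2]>.104)&(P[:,2]<.11)&(abs(S[:,0]-30)<40)
print('hood front',[S[m&(abs(S[:,1]-y)<3)][:,0].min().round(1) for y in range(-40,41,10)])
m=(P[:,2]>.006)&(P[:,2]<.0145)&(S[:,0]<-40)&(abs(S[:,1])<80)
print('deck front',[np.percentile(S[m&(abs(S[:,1]-y)<3)][:,0],1).round(1) for y in (-50,-40,-30,30,40,50) if (m&(abs(S[:,1]-y)<3)).any()])
m=(P[:,2]>.005)&(P[:,2]<.02)&(abs(S[:,1])<17)&(S[:,0]<-40)
print('tongue end',S[m][:,0].min())
a=cv2.imread('pics/w5.png'); b=cv2.imread('pics/s5.png')[100:280,200:440]
cv2.imwrite('pics/m5.png',np.hstack([cv2.resize(a,(400,300)),cv2.resize(b,(400,300))]))
```

```text
[ 0.47904788 -0.39206719  0.11780264] [ 0.60245155 -0.44891519 -0.17688726] 0.4561826490315754
fin 512 ((-53.34471893310547, -1.2658672332763672), (9.482254028320312, 22.79003143310547), 89.83560180664062) [-64.72997275  -5.99538802] [-41.94188018   3.49686916] 0.0652610492671849
hood front [np.float64(-2.3), np.float64(-2.1), np.float64(-2.3), np.float64(-2.3), np.float64(-2.2), np.float64(-1.8), np.float64(-1.8), np.float64(-2.2), np.float64(-1.1)]
deck front [np.float64(-124.5), np.float64(-123.5), np.float64(-123.4), np.float64(-122.8), np.float64(-122.6), np.float64(-123.7)]
tongue end -125.10571501002501
```

View pics/m5.png

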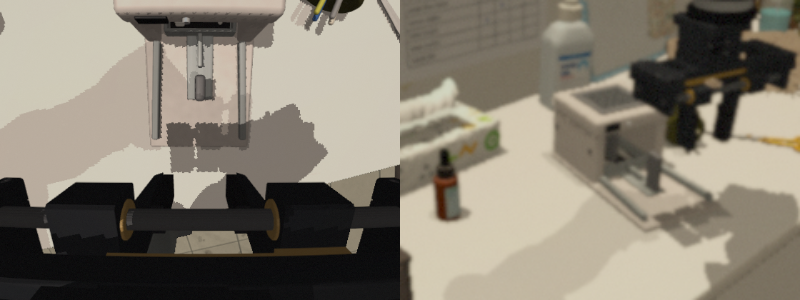

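The tray is under the hood. The end fin is at about (201,87) in the wrist view, with its centre at steriliser x ≈ -53, which matches home. It stopped dead there while the push rose to about 14 N. The fingers are open and clear, and the bottle stands untouched.

```bash
python3 -c "
from h import *
print(workorder.finish_job())"
```

```text
the job is handed in; nothing more can be done
None
```

The tray is in the steriliser and the job is handed in: it stopped dead against what I take to be the back stop (hidden by the hood; measured home to within about 1–2 mm), the gripper is clear, the dropper bottle still stands, and the arm stayed well clear of the cream pot.

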